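# Line up the seasonings by height

### The arm

A 6-joint arm with a two-finger parallel gripper is mounted at the origin on a cart in front of the work surface, level with it; the furniture and walls round the work are solid. World frame = base frame: x ahead of the robot, y to its left, z up, the work surface at z = 0. Lengths are in m, angles in degrees, forces in N, time in s.
With the tool pointing down it reaches from about 0.4 to 0.825 m from the base axis. Payload 7 kg.
Tool frame: the origin (TCP) lies midway between the tips of the shut fingers; the grasp point (between the pads) lies 19 mm behind it; z points along the fingers, y is the line along which they close (so a half turn about z gives the same grasp; the last joint's range is limited). The gripper opens to 88 mm and grips with 3 to 60 N. Pads are 19 mm wide; open, the fingers measure 130 mm over their backs; the gripper's body (78 mm by 193 mm) begins 47 mm behind the grasp point.
Start: joints at [88.528, 20.546, 0.682, 0, -70.136, -16.507], TCP at [0.208, 0.642, 0.203] pointing down, gripper open.
Joint ranges: [-176.03, 176.03], [-82.01, 121.73], [-58.28, 71.71], [-173.87, 95.51], [-174.79, -0.11], [-173.66, 173.66]. Speed limits (degrees/s): [136.94, 136.94, 172.46, 180, 180, 180].

### API

Orientations are given as [roll, pitch, yaw] about the fixed x, y, z axes, in that order (R = Rz(yaw) Ry(pitch) Rx(roll)).
In Python, from plant import r gives the robot as it stands.
- The arm moves only by the tool carry_out, never from a script. Its argument "deltas" is a list of rows, each a list of 3 entries, a list of its own where there are three numbers: the opening, from 0 (shut) to 1 (fully open), then the shift along the tool's x, y, z in mm, then the turn, a rotation vector about the tool's x, y, z in rad. In form: [[gripper, [tx, ty, tz], [rx, ry, rz]], ...]. A call has 1 to 12 rows; each row is the pose to reach, as a shift and turn from the pose commanded when the call began, along the tool's axes at that moment; what a row does not reach only later rows make up. A row lasts 1/10 s, in which the tool goes at most 50 mm and 8.59 degrees, less where a joint would pass 70% of its speed; a pose out of reach is approached as far as the arm can. A call with a gripper value outside its range is refused whole. The fingers move at their own pace and stop on an object; "squeeze" is the grip in N (left out, the last holds). Time passes only in rows, so rows that repeat a pose let the fingers close. It gives the time, the measured TCP pose, the force, the opening and the grip force at its end, in the units of the state.
- r.get_state(): the state, without advancing time (a new reading comes with each control period).
- r.capture(name): name is "scene" or "side" or "wrist"; returns (picture, depth): 384x512x3 uint8, red, green, blue; 384x512 float32, m along the optical axis (not along the pixel's ray), 0 where there is no reading.
- r.get_calibration(name): a dict with "fov_y" (degrees; the focal length in pixels is half the picture's height over the tangent of half this angle, whatever the lens; pixels are square), "cx", "cy" (the principal point, pixels), "view" (4x4, takes a point from world to camera coordinates). Camera axes: x right, y down, z forward; pixel columns grow to the right and rows downward; lengths in m; the calibration is good to about 2 mm. A picture is of the moment at which its call begins: read the wrist's pose just before it. get_calibration takes no time and is no camera call; for the wrist camera it gives the pose at the moment of the call.
- r.close_job(): hands the job in; it is judged then, once.
The state is a dict: "time_s": time; "joints": joint angles; "qd": joint speeds; "joint_torque": joint torques, N m; "tcp_pos": TCP position; "eef_rot": TCP orientation; "contact_force": force on the tool from outside, world axes, zero at the start; "moment": the same for the moment, N m; "gripper_width": finger opening in m; "gripper_force": force on a finger pad.
Only numpy, scipy, OpenCV 4.12 (cv2) and the standard library are available. Lean on these libraries where they do the work, as an engineer would, in place of code of your own. Each camera call takes 0.05 s, during which the arm holds its last target. There are 200 camera calls.

### The job

Put the seasonings away on the wooden condiment board: stand the two mills, the spice jar and the little shaker on the row of cork mats, one centred on each mat, in order of height from the tallest beside the salt cellar down to the shortest at the other end, beside the candle. Keep them upright all the time, and let go of them all.

Things in the scene. Friction and masses are not known exactly. Their poses are not given: they have to be found in the camera images.
- tall_mill: dark brown turned wooden pepper mill, 170 mm tall, the tallest of the four; body up to 58 mm across to z 122, round head about 50 mm across from z 123 to 159 (grip it there, about z 137), small 12 mm knob on top; about 0.18 kg. Loose, upright; origin: centre of its underside, z up its axis, yaw without meaning.
- short_mill: pale turned wooden mill, 140 mm tall, the second tallest; body up to 58 mm across to z 101, round head about 48 mm across from z 102 to 129 (grip it there, about z 113), 12 mm knob on top; about 0.18 kg. Loose, upright; origin: centre of its underside, z up its axis, yaw without meaning.
- spice_jar: small glass spice jar, reddish-brown content, brown wooden stopper, 41 mm across, 96 mm tall, the third tallest; straight glass body to z 78, stopper 35 mm across above; about 0.11 kg. Stands on the near half of the worktop (jars at the wall belong to the room). Loose, upright; origin: centre of its underside, z up its axis, yaw without meaning.
- shaker: little white ceramic shaker with domed steel cap, 44 mm across at the foot, 42 mm at the shoulder, 66 mm tall, the shortest; about 0.12 kg. Loose, upright; origin: centre of its underside, z up its axis, yaw without meaning.
- mat_a: one of four identical round cork mats (70 mm across, 3 mm thick, fixed), in one straight row at 80 mm pitch on a fixed wooden board (325 x 92 x 12 mm); the names do not tell their order in the row. Origin: centre of the mat's underside, so its upper face is 3 mm higher, 15 mm above the worktop; its axes mean nothing
- mat_b: one of four identical round cork mats (70 mm across, 3 mm thick, fixed), in one straight row at 80 mm pitch on a fixed wooden board (325 x 92 x 12 mm); the names do not tell their order in the row. Origin: centre of the mat's underside, so its upper face is 3 mm higher, 15 mm above the worktop; its axes mean nothing
- mat_c: one of four identical round cork mats (70 mm across, 3 mm thick, fixed), in one straight row at 80 mm pitch on a fixed wooden board (325 x 92 x 12 mm); the names do not tell their order in the row. Origin: centre of the mat's underside, so its upper face is 3 mm higher, 15 mm above the worktop; its axes mean nothing
- mat_d: one of four identical round cork mats (70 mm across, 3 mm thick, fixed), in one straight row at 80 mm pitch on a fixed wooden board (325 x 92 x 12 mm); the names do not tell their order in the row. Origin: centre of the mat's underside, so its upper face is 3 mm higher, 15 mm above the worktop; its axes mean nothing
- salt_cellar: round reddish wooden salt cellar with flat lid, 86 mm across, 70 mm tall, fixed; it stands on the worktop just off one end of the board, in line with the row, its axis 95 mm from the centre of the nearest mat; that is the tall end of the row (wall cabinets hang 0.5 m above the back half of the worktop, from x about 0.6: keep the wrist clear). Origin: centre of its underside
- candle_cup: round grey cement candle cup, 76 mm across, 60 mm tall, fixed; it stands on the worktop just off the other end of the board, its axis 95 mm from the nearest mat; that is the short end of the row. Origin: centre of its underside
Mind the look-alikes: they are no part of the job. Leave any red look-alike of the spice_jar alone.

How it is judged (in metres and radians):
At the end, for the whole second after the job is handed in: Each of the four stands upright (within 0.1 rad) and at rest on a cork mat of its own, its axis within 14 mm of the mat's centre; counted from the salt cellar the order is tall mill, short mill, spice jar, shaker ((horizontal distance between tall_mill and mat_a below 0.014 m or horizontal distance between tall_mill and mat_b below 0.014 m or horizontal distance between tall_mill and mat_c below 0.014 m or horizontal distance between tall_mill and mat_d below 0.014 m) and horizontal distance between tall_mill and salt_cellar between 0.06 and 0.135 m and height (world z) of tall_mill between 0.011 and 0.02 m and angle between each of tall_mill, short_mill, spice_jar, shaker's own z axis and vertical below 0.1 rad and linear speed of each of tall_mill, short_mill, spice_jar, shaker below 0.02 m/s and (horizontal distance between short_mill and mat_a below 0.014 m or horizontal distance between short_mill and mat_b below 0.014 m or horizontal distance between short_mill and mat_c below 0.014 m or horizontal distance between short_mill and mat_d below 0.014 m) and horizontal distance between short_mill and salt_cellar between 0.135 and 0.215 m and height (world z) of short_mill between 0.011 and 0.02 m and (horizontal distance between spice_jar and mat_a below 0.014 m or horizontal distance between spice_jar and mat_b below 0.014 m or horizontal distance between spice_jar and mat_c below 0.014 m or horizontal distance between spice_jar and mat_d below 0.014 m) and horizontal distance between spice_jar and salt_cellar between 0.215 and 0.295 m and height (world z) of spice_jar between 0.011 and 0.02 m and (horizontal distance between shaker and mat_a below 0.014 m or horizontal distance between shaker and mat_b below 0.014 m or horizontal distance between shaker and mat_c below 0.014 m or horizontal distance between shaker and mat_d below 0.014 m) and horizontal distance between shaker and salt_cellar between 0.295 and 0.38 m and height (world z) of shaker between 0.011 and 0.02 m); the robot touches nothing.
It fails at once if the tall mill is tipped over (more than 0.6 rad) (angle between tall_mill's own z axis and vertical above 0.6 rad).
It fails at once if the short mill is tipped over (more than 0.6 rad) (angle between short_mill's own z axis and vertical above 0.6 rad).
It fails at once if the spice jar is tipped over (more than 0.6 rad) (angle between spice_jar's own z axis and vertical above 0.6 rad).
It fails at once if the shaker is tipped over (more than 0.6 rad) (angle between shaker's own z axis and vertical above 0.6 rad).
It also fails if it takes over 109 s, if anything falls off the work surface, if the arm or the gripper's body presses on something with over 40 N, if the wrist force passes 120 N, or if a joint passes its speed limit or range.

## Working session

There is one attempt and no reset: what is moved stays moved. The work goes in short steps, Python scripts to look and compute and a tool call to move; the robot and the scene stay as the last step left them, time stands still between calls to the robot, and variables do not carry over. Pictures are saved under pics/ and viewed, at most 14 in all, crops included, and the job is handed in when it is done.

Besides the shell and the picture viewer there is one more tool, called after "Call:" as name([rows], argument=value, ...), one row to a line, values as JSON. carry_out: Moves the arm, as the interface text tells. Its arguments: {"type":"object","properties":{"deltas":{"type":"array"},"squeeze":{"type":"number"}},"required":["deltas"]}

```bash
ls; mkdir -p pics
cat > h.py <<'E'
import numpy as np, cv2
from plant import r
def cap(n,f=None):
    c=r.get_calibration(n); p,d=r.capture(n)
    if f: cv2.imwrite('pics/%s.png'%f,p[:,:,::-1])
    np.savez('%s.npz'%(f or n),p=p,d=d,V=c['view'],fov=c['fov_y'],cx=c['cx'],cy=c['cy'])
    return p,d,c
def cloud(d,c):
    f=192/np.tan(np.radians(c['fov_y'])/2)
    v,u=np.mgrid[:384,:512]
    P=np.stack([(u-c['cx'])/f*d,(v-c['cy'])/f*d,d,np.ones_like(d)],-1)
    return (P@np.linalg.inv(np.array(c['view'])).T)[...,:3]
E
python3 - <<'E'
from h import *
s=r.get_state(); print(s)
ims=[]
for n in ['scene','side']:
    p,d,c=cap(n,n+'0'); ims.append(p)
    print(n,np.linalg.inv(np.array(c['view'])).round(3).tolist(),c['fov_y'])
    q=cv2.resize(p,(800,600)); cv2.imwrite('pics/%s_b.png'%n,q[:,:,::-1])
E
```

```text
pics
{'time_s': 0.0, 'joints': array([ 8.85271635e+01,  2.05915605e+01,  6.34908983e-01, -2.06251464e-02,
       -7.01361383e+01, -1.65049321e+01]), 'qd': array([-0.00489783,  0.0549717 ,  0.0788059 , -0.04532057,  0.02000986,
        0.0160945 ]), 'joint_torque': array([-1.92182000e-03, -5.82713342e+01,  2.93054974e+01,  6.99724361e+00,
        6.81298159e-03, -1.70704088e-04]), 'tcp_pos': array([0.20822196, 0.64153168, 0.20162834]), 'eef_rot': array([ 1.79905525e+02, -7.77390710e-03, -1.79847860e+01]), 'contact_force': array([-0.04890421, -0.04006621, -0.28341472]), 'moment': array([ 0.05899122, -0.03302388, -0.02958468]), 'gripper_force': 0.0, 'gripper_width': 0.08745880121534948}
scene [[0.487, -0.67, 0.56, -0.388], [-0.873, -0.367, 0.321, -0.45], [-0.009, -0.646, -0.764, 1.219], [0.0, 0.0, 0.0, 1.0]] 46.236710025580976
side [[0.894, -0.238, 0.379, 0.098], [-0.448, -0.453, 0.771, -0.771], [-0.011, -0.859, -0.512, 0.563], [0.0, 0.0, 0.0, 1.0]] 55.19107197771383
```

View pics/scene_b.png

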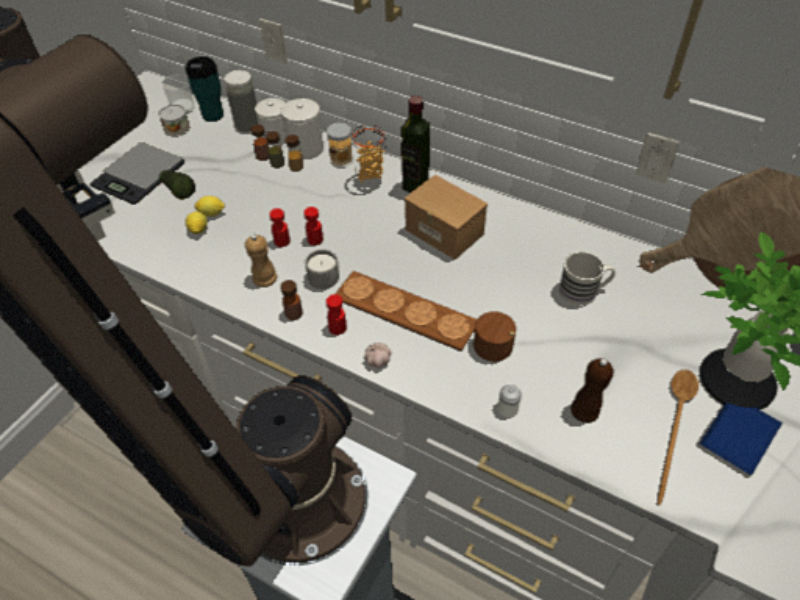

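View pics/side_b.png

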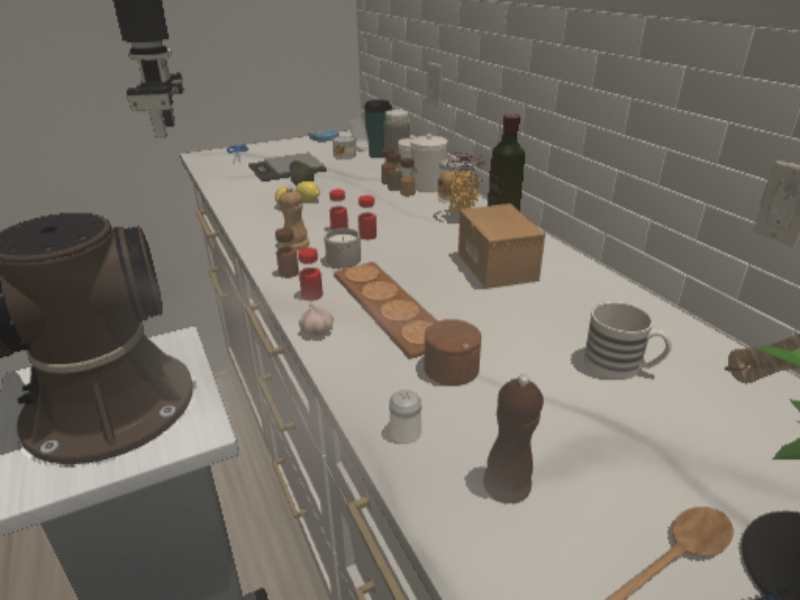

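The scene view shows the tall mill at (592,390), shaker at (508,400), short mill at (260,260) and spice jar at (290,302). The board runs from the candle (322,268) to the salt cellar (494,335). Red look-alikes are at (336,315), (280,228) and (313,226).

```bash
cat > m.py <<'E'
from h import *
from scipy.optimize import least_squares
def load(f):
    z=np.load(f+'.npz'); c=dict(fov_y=float(z['fov']),cx=float(z['cx']),cy=float(z['cy']),view=z['V'])
    return z['p'],cloud(z['d'],c),z['d']
def fitc(Q,R=None):
    x0=Q.mean(0)
    g=lambda p:np.hypot(Q[:,0]-p[0],Q[:,1]-p[1])-(R if R else p[2])
    s=least_squares(g,list(x0+[0.01,0])+([] if R else [0.025]),loss='soft_l1',f_scale=0.002)
    return s.x.round(4).tolist(),np.sqrt(np.mean(g(s.x)**2)).round(4)
E
python3 - <<'E'
from m import *
seeds={'tall':(592,395),'shaker':(508,405),'short':(262,270),'jar':(290,302),'salt':(494,332),'candle':(322,265),'redn':(336,318),'garlic':(377,355)}
S={f:load(f) for f in('scene0','side0')}
p,P,d=S['scene0']
for n,(u,v) in seeds.items():
    c=P[int(v*.64),int(u*.64)]; print(n,c.round(3))
    for f,(pp,Q,dd) in S.items():
        A=Q[(dd>0)&(np.hypot(Q[...,0]-c[0]-.015,Q[...,1]-c[1])<.05)&(Q[...,2]>.02)&(Q[...,2]<.2)]
        if len(A)<10: print(f,len(A));continue
        zm=np.percentile(A[:,2],99); T=A[A[:,2]>zm-.008]
        out=[]
        for a,b in((.03,.06),(.06,.075),(.105,.125),(.13,.155)):
            B=A[(A[:,2]>a)&(A[:,2]<b)]
            if len(B)>25: out.append((a,len(B),*fitc(B[:,:2])))
        print(' ',f,len(A),'zmax',zm.round(3),'top',T.mean(0).round(4)[:2],*out,sep='\n    ')
for f,(pp,Q,dd) in S.items():
    X=Q[...,:2]; hsv=cv2.cvtColor(pp,cv2.COLOR_RGB2HSV)
    a=P[int(332*.64),int(494*.64)][:2]; b=P[int(265*.64),int(322*.64)][:2]; t=(b-a)/np.linalg.norm(b-a)
    w=X-(a+b)/2; al=w@t; ac=w@np.array([-t[1],t[0]])
    m=(dd>0)&(np.abs(al)<.18)&(np.abs(ac)<.075)&(hsv[...,1]>90)&(Q[...,2]<.025)&(Q[...,2]>.006)
    B=Q[m]; r_=cv2.minAreaRect((B[:,:2]*1000).astype(np.float32)); print(f,len(B),np.median(B[:,2]).round(4),r_)
    box=cv2.boxPoints(r_); print(box.round(0).tolist())
E
```

```text
tall [ 0.416 -0.392  0.083]
 
    scene0
    593
    zmax
    0.169
    top
    [ 0.4287 -0.3902]
    (0.03, 135, [0.4295, -0.3888, 0.0248], np.float64(0.0023))
    (0.06, 60, [0.4305, -0.3891, 0.0205], np.float64(0.002))
    (0.105, 63, [0.4319, -0.3899, 0.0231], np.float64(0.0014))
    (0.13, 143, [0.4295, -0.3906, 0.0207], np.float64(0.003))
 
    side0
    1798
    zmax
    0.167
    top
    [ 0.4322 -0.3945]
    (0.03, 416, [0.4304, -0.392, 0.0247], np.float64(0.0018))
    (0.06, 185, [0.4315, -0.3915, 0.0204], np.float64(0.0012))
    (0.105, 231, [0.4329, -0.392, 0.0233], np.float64(0.0011))
    (0.13, 455, [0.4316, -0.3942, 0.0202], np.float64(0.0032))
shaker [ 0.339 -0.258  0.048]
 
    scene0
    220
    zmax
    0.072
    top
    [ 0.3575 -0.2519]
    (0.03, 92, [0.359, -0.2515, 0.0204], np.float64(0.0017))
    (0.06, 106, [0.357, -0.2518, 0.013], np.float64(0.0047))
 
    side0
    496
    zmax
    0.066
    top
    [ 0.3578 -0.2585]
    (0.03, 257, [0.36, -0.2543, 0.0203], np.float64(0.0012))
    (0.06, 163, [0.359, -0.2561, 0.0122], np.float64(0.0042))
short [0.396 0.377
[... 1795 characters left out ...]
.3673, 0.1526, 0.0152], np.float64(0.0038))
garlic [0.324 0.029 0.04 ]
 
    scene0
    207
    zmax
    0.056
    top
    [0.3317 0.036 ]
    (0.03, 168, [0.3337, 0.0354, 0.0178], np.float64(0.0064))
 
    side0
    260
    zmax
    0.054
    top
    [0.3327 0.0381]
    (0.03, 172, [0.3354, 0.0282, 0.0147], np.float64(0.006))
scene0 1879 0.0149 ((481.8182067871094, 53.47309112548828), (98.8190689086914, 322.84820556640625), 0.9296316504478455)
[[430.0, 214.0], [435.0, -109.0], [534.0, -107.0], [529.0, 216.0]]
side0 1599 0.0125 ((481.2764892578125, 48.15948486328125), (90.3431625366211, 321.5643615722656), 1.1521317958831787)
[[433.0, 208.0], [439.0, -113.0], [530.0, -112.0], [523.0, 210.0]]
```

Call:
carry_out([
  [1,[288,266,-197],[0,0,1.257]],
  [1,[288,266,-197],[0,0,1.257]],
  [1,[288,266,-197],[0,0,1.257]],
  [1,[288,266,-197],[0,0,1.257]],
  [1,[288,266,-197],[0,0,1.257]],
  [1,[288,266,-197],[0,0,1.257]],
  [1,[288,266,-197],[0,0,1.257]],
  [1,[288,266,-197],[0,0,1.257]],
  [1,[288,266,-197],[0,0,1.257]],
  [1,[288,266,-197],[0,0,1.257]],
  [1,[288,266,-197],[0,0,1.257]],
  [1,[288,266,-197],[0,0,1.257]],
])

```text
time_s: 1.3
tcp_pos: [0.3997, 0.3003, 0.3986]
eef_rot: [179.9, -0.1, -90.0]
contact_force: [-0.7, 0.1, -1.0]
gripper_width: 0.0876
gripper_force: 0.0
```

Run:
```python
from m import *
s=r.get_state(); print(s['tcp_pos'].round(4),s['eef_rot'].round(2),s['joints'].round(1),s['time_s'])
p,d,c=cap('wrist','w1'); print(np.linalg.inv(np.array(c['view'])).round(3).tolist(),c['fov_y'])
```

```text
[0.3997 0.3003 0.3986] [ 1.7993e+02 -5.0000e-02 -8.9960e+01] [ 59.5  -0.1  -0.1  -0.  -90.1 -59.4] 1.3
[[-1.0, -0.001, -0.002, 0.399], [-0.002, 0.955, 0.297, 0.22], [0.001, 0.297, -0.955, 0.581], [0.0, 0.0, 0.0, 1.0]] 60.69225097337489
```

View pics/w1.png

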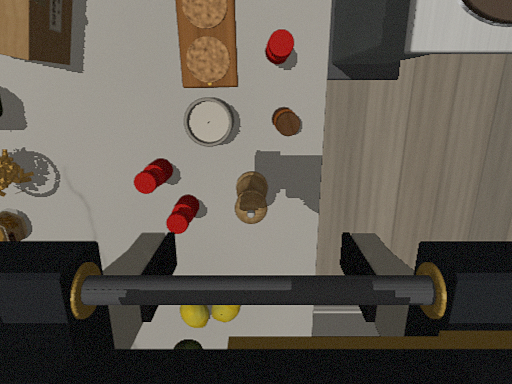

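The wrist view shows the jar stopper at (287,122), the short mill at (251,190), the candle at (209,121), two mats at the top, and red look-alikes at (280,47), (153,177) and (183,213).

Call:
carry_out([
  [1,[200,-40,0],[0,0,0]],
  [1,[200,-40,0],[0,0,0]],
  [1,[200,-40,0],[0,0,0]],
  [1,[200,-40,0],[0,0,0]],
  [1,[200,-40,0],[0,0,0]],
  [1,[200,-40,0],[0,0,0]],
  [1,[200,-40,0],[0,0,0]],
  [1,[200,-40,0],[0,0,0]],
])

```text
time_s: 2.15
tcp_pos: [0.44, 0.1015, 0.3991]
eef_rot: [180.0, -0.0, -89.9]
contact_force: [0.5, 0.6, -0.4]
gripper_width: 0.0877
gripper_force: 0.0
```

Run:
```python
from m import *
s=r.get_state(); print(s['tcp_pos'].round(4),s['eef_rot'].round(2))
p,d,c=cap('wrist','w2')
```

```text
[0.44   0.1015 0.3991] [ 1.7995e+02 -2.0000e-02 -8.9880e+01]
```

Call:
carry_out([
  [1,[300,40,0],[0,0,0]],
  [1,[300,40,0],[0,0,0]],
  [1,[300,40,0],[0,0,0]],
  [1,[300,40,0],[0,0,0]],
  [1,[300,40,0],[0,0,0]],
  [1,[300,40,0],[0,0,0]],
  [1,[300,40,0],[0,0,0]],
  [1,[300,40,0],[0,0,0]],
  [1,[300,40,0],[0,0,0]],
])

```text
time_s: 3.1
tcp_pos: [0.4006, -0.1989, 0.3994]
eef_rot: [180.0, 0.0, -89.9]
contact_force: [-0.7, 0.9, -0.0]
gripper_width: 0.088
gripper_force: 0.0
```

Run:
```python
from m import *
s=r.get_state(); print(s['tcp_pos'].round(4),s['eef_rot'].round(2),s['joints'].round(1),s['time_s'])
p,d,c=cap('wrist','w3')
S={f:load(f) for f in('w1','w2','w3')}
cv2.imwrite('pics/w23.png',np.vstack([S['w2'][0][:260],S['w3'][0][:260]])[:,:,::-1])
est={'tall':(.431,-.3915),'shaker':(.3595,-.2535),'short':(.41,.388),'jar':(.3545,.2625),'salt':(.488,-.162),'candle':(.478,.2645)}
for n,c in est.items():
    for f,(pp,Q,dd) in S.items():
        A=Q[:250][(dd[:250]>0)&(np.hypot(Q[:250,:,0]-c[0],Q[:250,:,1]-c[1])<.05)&(Q[:250,:,2]>.02)&(Q[:250,:,2]<.2)]
        if len(A)<60: continue
        zm=np.percentile(A[:,2],99); T=A[A[:,2]>zm-.006]
        o=cv2.minEnclosingCircle((T[:,:2]*1000).astype(np.float32))
        out=[(a,k.sum(),*fitc(A[k][:,:2])) for a,b in((.03,.06),(.105,.125),(.13,.155)) if (k:=(A[:,2]>a)&(A[:,2]<b)).sum()>40]
        print(n,f,len(A),'zmax',zm.round(4),'top',T.mean(0).round(4)[:2],np.round(o[0],1),round(o[1],1),*out)
for f,(pp,Q,dd) in S.items():
    hsv=cv2.cvtColor(pp,cv2.COLOR_RGB2HSV)
    m=(dd>0)&(Q[...,0]>.42)&(Q[...,0]<.55)&(abs(Q[...,1]-.05)<.175)&(hsv[...,1]>80)&(Q[...,2]<.025)&(Q[...,2]>.006); m[250:]=0
    B=Q[m]
    if len(B)<100: continue
    R=cv2.minAreaRect((B[:,:2]*1000).astype(np.float32)); print(f,len(B),np.median(B[:,2]).round(4),R)
    k=m&(Q[...,2]>.0135)
    g=cv2.cvtColor(pp,cv2.COLOR_RGB2GRAY)
    n,l,st,_=cv2.connectedComponentsWithStats((m&(hsv[...,2]>np.median(hsv[...,2][m]))).astype(np.uint8))
    for i in range(1,n):
        if st[i,4]>400: 
            L=Q[l==i]; o=cv2.minEnclosingCircle((L[:,:2]*1000).astype(np.float32)); print(st[i],np.round(o[0],1),round(o[1],1),L.mean(0).round(4))
```

```text
[ 0.4006 -0.1989  0.3994] [ 1.7999e+02  1.0000e-02 -8.9940e+01] [ -1.   -5.7  -5.2  -0.  -90.5   1.1] 3.1
tall w3 1039 zmax 0.1558 top [ 0.4316 -0.3752] [ 431.6 -378.5] 16.3 (0.03, np.int64(310), [0.4301, -0.3901, 0.0249], np.float64(0.0015)) (0.105, np.int64(96), [0.4318, -0.3917, 0.0242], np.float64(0.0005)) (0.13, np.int64(397), [0.4316, -0.3974, 0.027], np.float64(0.0025))
shaker w3 629 zmax 0.0676 top [ 0.3594 -0.2533] [ 358.9 -253.3] 18.0 (0.03, np.int64(154), [0.3593, -0.2531, 0.0199], np.float64(0.0009))
short w1 1305 zmax 0.1397 top [0.4102 0.3902] [410.  391.1] 6.0 (0.03, np.int64(318), [0.4108, 0.3899, 0.024], np.float64(0.0023)) (0.105, np.int64(436), [0.4103, 0.3903, 0.0212], np.float64(0.0024)) (0.13, np.int64(52), [0.4102, 0.3905, 0.0041], np.float64(0.0014))
jar w1 603 zmax 0.0976 top [0.3559 0.267 ] [355.8 267.4] 17.5 (0.03, np.int64(116), [344.3582, -360.2778, 498.313], np.float64(0.0052))
jar w2 647 zmax 0.0972 top [0.3562 0.2613] [355.6 265.7] 17.6 (0.03, np.int64(300), [0.3564, 0.2654, 0.0166], np.float64(0.0039))
salt w3 2414 zmax 0.0705 top [ 0.4872 -0.1627] [ 
[... 550 characters left out ...]
47   50 1419] [475.7 177.3] 41.1 [0.4788 0.1737 0.0148]
w2 10589 0.0136 ((482.1379699707031, 53.6385498046875), (90.34127044677734, 322.8628234863281), 1.299064040184021)
[ 207    4   45   51 1549] [487.  -69.9] 38.2 [ 0.4848 -0.0678  0.0148]
[ 210   57   43   50 1345] [484.4   9.5] 38.3 [0.4829 0.0123 0.0148]
[ 213  113   42   41 1170] [481.4  94.7] 35.9 [0.481  0.093  0.0149]
[ 216  160   38   40 1030] [480.6 176.1] 36.8 [0.4796 0.1731 0.015 ]
w3 2919 0.0136 ((483.9940185546875, -46.60675048828125), (90.04039764404297, 126.0809097290039), 1.2233675718307495)
[193 193  38  36 985] [485.6 -64.9] 36.0 [ 0.4847 -0.0667  0.015 ]
[196 233  37  17 449] [483.4   8.6] 34.5 [ 0.483  -0.0011  0.015 ]
```

View pics/w23.png

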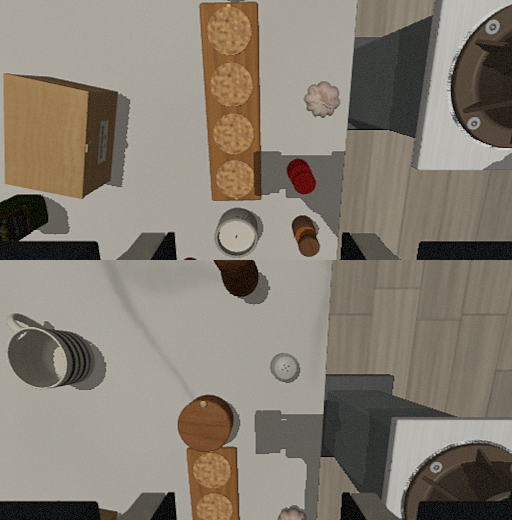

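Call:
carry_out([
  [1,[53.5,41,150],[0,0,0]],
  [1,[53.5,41,150],[0,0,0]],
  [1,[53.5,41,150],[0,0,0]],
  [1,[53.5,41,200],[0,0,0]],
  [1,[53.5,41,250],[0,0,0]],
  [1,[53.5,41,290],[0,0,0]],
  [1,[53.5,41,320],[0,0,0]],
  [1,[53.5,41,345],[0,0,0]],
  [1,[53.5,41,365],[0,0,0]],
  [1,[53.5,41,385],[0,0,0]],
  [1,[53.5,41,385],[0,0,0]],
  [1,[53.5,41,385],[0,0,0]],
])

```text
time_s: 4.35
tcp_pos: [0.36, -0.2525, 0.0149]
eef_rot: [180.0, -0.0, -89.8]
contact_force: [1.3, 0.3, 0.3]
gripper_width: 0.0873
gripper_force: 0.0
```

Call:
carry_out([
  [0,[0,0,0],[0,0,0]],
  [0,[0,0,0],[0,0,0]],
  [0,[0,0,0],[0,0,0]],
  [0,[0,0,0],[0,0,0]],
  [0,[0,0,0],[0,0,0]],
  [0,[0,0,0],[0,0,0]],
  [0,[0,0,0],[0,0,0]],
  [0,[0,0,0],[0,0,0]],
], squeeze=20)

```text
time_s: 5.15
tcp_pos: [0.3592, -0.2535, 0.0146]
eef_rot: [180.0, -0.0, -90.0]
contact_force: [0.0, 0.6, 2.4]
gripper_width: 0.0419
gripper_force: 20.0
```

Call:
carry_out([
  [0,[0,0,-20],[0,0,0]],
  [0,[0,0,-50],[0,0,0]],
  [0,[0,0,-100],[0,0,0]],
  [0,[0,0,-145],[0,0,0]],
  [0,[-40,-11,-165],[0,0,0]],
  [0,[-80,-23,-165],[0,0,0]],
  [0,[-120,-34,-165],[0,0,0]],
  [0,[-160,-45,-165],[0,0,0]],
  [0,[-200,-57,-165],[0,0,0]],
  [0,[-240,-68,-165],[0,0,0]],
  [0,[-280,-79,-165],[0,0,0]],
  [0,[-320,-90,-165],[0,0,0]],
])

```text
time_s: 6.35
tcp_pos: [0.449, 0.0684, 0.1795]
eef_rot: [180.0, 0.0, -90.0]
contact_force: [0.6, -1.0, -1.2]
gripper_width: 0.0421
gripper_force: 20.0
```

Call:
carry_out([
  [0,[-40,-11,0],[0,0,0]],
  [0,[-80,-23,0],[0,0,0]],
  [0,[-100,-29,0],[0,0,0]],
  [0,[-106.5,-30.4,0],[0,0,0]],
  [0,[-106.5,-30.4,40],[0,0,0]],
  [0,[-106.5,-30.4,80],[0,0,0]],
  [0,[-106.5,-30.4,110],[0,0,0]],
  [0,[-106.5,-30.4,130],[0,0,0]],
  [0,[-106.5,-30.4,140],[0,0,0]],
  [0,[-106.5,-30.4,140],[0,0,0]],
])

```text
time_s: 7.35
tcp_pos: [0.4788, 0.1719, 0.0385]
eef_rot: [179.9, -0.1, -90.0]
contact_force: [1.1, -0.4, -0.3]
gripper_width: 0.0416
gripper_force: 20.0
```

Run:
```python
from m import *
s=r.get_state(); print(s['tcp_pos'].round(4),s['eef_rot'].round(2),s['joints'].round(1),s['time_s'],s['gripper_width'],s['contact_force'])
```

```text
[0.4788 0.1719 0.0385] [ 1.7988e+02 -1.0000e-01 -9.0040e+01] [ 41.9  15.1 -32.   -0.  -43.1 -41.9] 7.35 0.04164790847975697 [ 1.09275494 -0.37133173 -0.29394047]
```

Call:
carry_out([
  [0,[0,0,5],[0,0,0]],
  [0,[0,0,8.5],[0,0,0]],
  [0,[0,0,9.5],[0,0,0]],
  [0,[0,0,9.5],[0,0,0]],
  [0,[0,0,9.5],[0,0,0]],
])

```text
time_s: 7.85
tcp_pos: [0.4798, 0.1733, 0.0305]
eef_rot: [-180.0, 0.0, -90.0]
contact_force: [-0.0, 0.8, -1.5]
gripper_width: 0.0422
gripper_force: 20.0
```

Call:
carry_out([
  [1,[0,0,0],[0,0,0]],
  [1,[0,0,0],[0,0,0]],
  [1,[0,0,0],[0,0,0]],
  [1,[0,0,0],[0,0,0]],
  [1,[0,0,0],[0,0,0]],
  [1,[0,0,-30],[0,0,0]],
  [1,[0,0,-70],[0,0,0]],
  [1,[0,0,-120],[0,0,0]],
  [1,[0,0,-169.5],[0,0,0]],
  [1,[0,0,-169.5],[0,0,0]],
])

```text
time_s: 8.85
tcp_pos: [0.4831, 0.175, 0.207]
eef_rot: [-179.4, 0.4, -89.9]
contact_force: [0.2, 0.5, 0.2]
gripper_width: 0.0877
gripper_force: 0.0
```

Call:
carry_out([
  [1,[-30,40,0],[0,0,0]],
  [1,[-60,80,0],[0,0,0]],
  [1,[-90,118,0],[0,0,0]],
  [1,[-93,123.4,0],[0,0,0]],
  [1,[-93,123.4,20],[0,0,0]],
  [1,[-93,123.4,60],[0,0,0]],
  [1,[-93,123.4,100],[0,0,0]],
  [1,[-93,123.4,130],[0,0,0]],
  [1,[-93,123.4,150],[0,0,0]],
  [1,[-93,123.4,161],[0,0,0]],
  [1,[-93,123.4,161],[0,0,0]],
  [1,[-93,123.4,161],[0,0,0]],
])

```text
time_s: 10.05
tcp_pos: [0.3565, 0.266, 0.0388]
eef_rot: [-180.0, -0.0, -90.0]
contact_force: [0.2, 0.2, 0.3]
gripper_width: 0.0875
gripper_force: 0.0
```

Call:
carry_out([
  [0,[0,0,0],[0,0,0]],
  [0,[0,0,0],[0,0,0]],
  [0,[0,0,0],[0,0,0]],
  [0,[0,0,0],[0,0,0]],
  [0,[0,0,0],[0,0,0]],
  [0,[0,0,0],[0,0,0]],
  [0,[0,0,0],[0,0,0]],
  [0,[0,0,0],[0,0,0]],
], squeeze=20)

```text
time_s: 10.85
tcp_pos: [0.3561, 0.266, 0.0385]
eef_rot: [180.0, -0.0, -90.0]
contact_force: [0.2, -0.2, -0.7]
gripper_width: 0.0374
gripper_force: 19.2
```

Run:
```python
from m import *
s=r.get_state(); print(s['gripper_width'],s['gripper_force'],s['contact_force'],s['moment'],s['joints'].round(1))
a=cap('scene','s2')[0]; b=cap('side','d2')[0]
cv2.imwrite('pics/c2.png',np.hstack([cv2.resize(a[110:260,110:260],(400,400)),cv2.resize(b[90:240,130:280],(400,400))])[:,:,::-1])
```

```text
0.0373753553999485 19.231746746809222 [ 0.19680961 -0.23363864 -0.71280646] [ 0.05436495 -0.0437686   0.00345496] [ 62.3   9.5 -39.9  -0.  -40.7 -62.3]
```

View pics/c2.png

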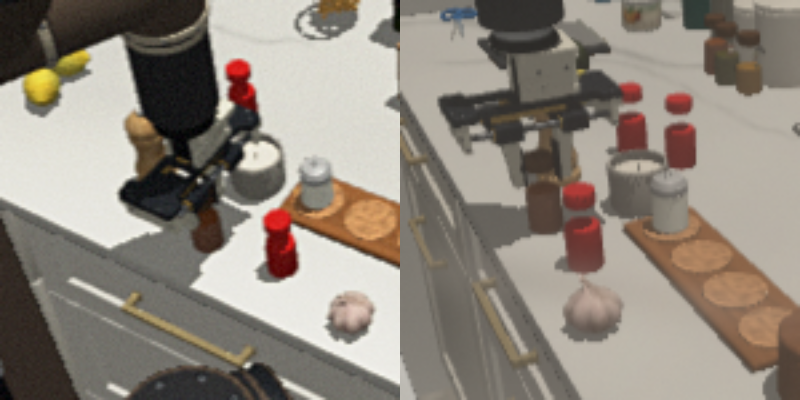

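Run:
```python
from m import *
for f in ('scene0','s2','side0','d2','w1','w2'):
    p,Q,d=load(f)
    if f[0]=='w': Q=Q[:240];d=d[:240]
    print(f)
    for a,b in((.008,.025),(.025,.04),(.04,.06),(.06,.075),(.085,.1)):
        A=Q[(d>0)&(np.hypot(Q[...,0]-.356,Q[...,1]-.262)<.035)&(Q[...,2]>a)&(Q[...,2]<b)]
        if len(A)>12: print(' ',a,len(A),'xmin/max',np.percentile(A[:,0],[2,98]).round(4),'y',np.percentile(A[:,1],[2,50,98]).round(4),fitc(A[:,:2]))
```

```text
scene0
  0.008 39 xmin/max [0.331  0.3626] y [0.2471 0.2544 0.2737] ([0.3549, 0.2692, 0.0206], np.float64(0.0024))
  0.025 36 xmin/max [0.334  0.3672] y [0.2472 0.2563 0.2789] ([0.3552, 0.2688, 0.02], np.float64(0.0017))
  0.04 92 xmin/max [0.3341 0.37  ] y [0.2477 0.262  0.2849] ([0.3521, 0.2657, 0.0147], np.float64(0.0048))
  0.085 73 xmin/max [0.3388 0.371 ] y [0.2511 0.2647 0.2822] ([0.3547, 0.2671, 0.0138], np.float64(0.0042))
s2
  0.008 40 xmin/max [0.3235 0.3687] y [0.2454 0.255  0.2772] ([0.3565, 0.2695, 0.021], np.float64(0.0043))
  0.025 33 xmin/max [0.3337 0.3639] y [0.2463 0.2535 0.2753] ([0.3555, 0.2681, 0.0197], np.float64(0.0018))
  0.04 72 xmin/max [0.3356 0.3698] y [0.2464 0.258  0.2735] ([0.352, 0.2609, 0.0127], np.float64(0.0043))
  0.06 17 xmin/max [0.3221 0.3895] y [0.2557 0.2592 0.2719] ([0.3625, 0.3695, 0.1127], np.float64(0.0038))
  0.085 40 xmin/max [0.3231 0.3891] y [0.2496 0.2571 0.2771] ([0.3516, 0.3713, 0.1169], np.float64(0.0054))
side0
  0.008 62 xmin/max [0.3366 0.3743] y [0.2438 0.2497 0.2627] ([0.3568, 0.2656, 0.0201], np.float64(0.0015))
  0.025 56 
[... 1057 characters left out ...]
399], np.float64(0.0036))
  0.04 100 xmin/max [0.3451 0.3762] y [0.248  0.2551 0.2784] ([158.8547, -151.7097, 219.5736], np.float64(0.0053))
  0.085 464 xmin/max [0.3403 0.371 ] y [0.2514 0.2665 0.2824] ([0.356, 0.267, 0.0122], np.float64(0.0042))
w2
  0.008 76 xmin/max [0.3409 0.3761] y [0.247  0.2495 0.2661] ([141.4604, -408.0892, 432.0307], np.float64(0.0041))
  0.025 74 xmin/max [0.34   0.3761] y [0.2465 0.2506 0.2673] ([176.1843, -511.748, 541.3473], np.float64(0.0046))
  0.04 248 xmin/max [0.3384 0.3756] y [0.247  0.2563 0.271 ] ([0.3561, 0.2663, 0.0163], np.float64(0.0039))
  0.085 63 xmin/max [0.3452 0.369 ] y [0.2498 0.2516 0.2566] ([14.2537, -142.9343, 143.859], np.float64(0.0017))
```

Call:
carry_out([
  [0,[0,0,-5],[0,0,0]],
  [0,[0,0,-10],[0,0,0]],
  [0,[0,0,-20],[0,0,0]],
  [0,[0,0,-30],[0,0,0]],
  [0,[0,0,-30],[0,0,0]],
  [0,[0,0,-30],[0,0,0]],
])

```text
time_s: 11.55
tcp_pos: [0.3563, 0.2664, 0.069]
eef_rot: [-180.0, 0.1, -90.0]
contact_force: [-0.1, 0.4, -1.6]
gripper_width: 0.0375
gripper_force: 19.2
```

Run:
```python
from m import *
s=r.get_state(); print(s['tcp_pos'],s['gripper_width'],s['gripper_force'],s['contact_force'],s['moment'])
b=cap('side','d3')[0]
cv2.imwrite('pics/c3.png',cv2.resize(b[90:240,130:280],(600,600),interpolation=cv2.INTER_CUBIC)[:,:,::-1])
```

```text
[0.35627689 0.26638664 0.06902828] 0.03748606074949108 19.153534258366562 [-0.13523887  0.37571915 -1.62460626] [ 0.06127654 -0.00969743  0.01918213]
```

View pics/c3.png

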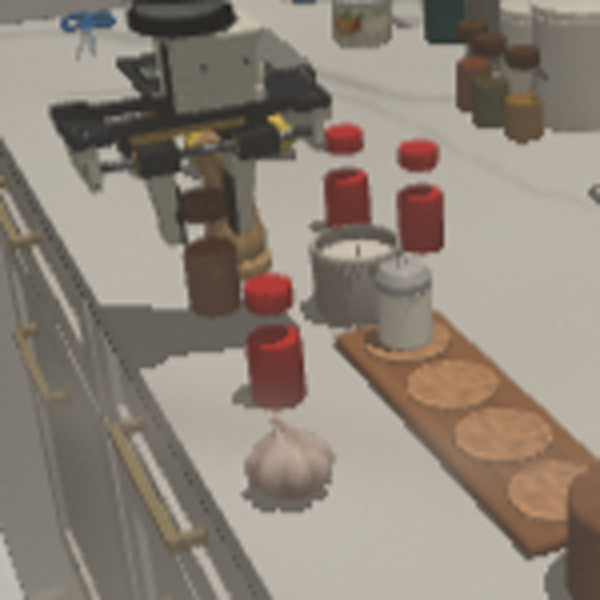

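The jar hangs upright in the fingers, clear of the worktop at crop (213,280). The shaker stands on the end mat at (403,305).

Call:
carry_out([
  [0,[0,0,-40],[0,0,0]],
  [0,[0,0,-80],[0,0,0]],
  [0,[0,0,-111],[0,0,0]],
  [0,[35,-25,-111],[0,0,0]],
  [0,[70,-50,-111],[0,0,0]],
  [0,[105,-75,-111],[0,0,0]],
  [0,[140,-100,-111],[0,0,0]],
  [0,[165,-120,-111],[0,0,0]],
  [0,[173,-125.1,-111],[0,0,0]],
  [0,[173,-125.1,-111],[0,0,0]],
  [0,[173,-125.1,-80],[0,0,0]],
  [0,[173,-125.1,-45],[0,0,0]],
])

```text
time_s: 12.8
tcp_pos: [0.4818, 0.0943, 0.1138]
eef_rot: [-179.8, 0.1, -90.0]
contact_force: [1.3, 0.7, -0.7]
gripper_width: 0.0374
gripper_force: 19.1
```

Call:
carry_out([
  [0,[0,0,25],[0,0,0]],
  [0,[0,0,40],[0,0,0]],
  [0,[0,0,50],[0,0,0]],
  [0,[0,0,56],[0,0,0]],
  [0,[0,0,59.5],[0,0,0]],
  [0,[0,0,59.5],[0,0,0]],
  [0,[0,0,59.5],[0,0,0]],
])

```text
time_s: 13.5
tcp_pos: [0.4817, 0.0934, 0.0547]
eef_rot: [-179.9, 0.0, -90.0]
contact_force: [-0.8, 0.3, -1.4]
gripper_width: 0.0372
gripper_force: 19.2
```

Call:
carry_out([
  [1,[0,0,0.5],[0,0,0]],
  [1,[0,0,0.5],[0,0,0]],
  [1,[0,0,0.5],[0,0,0]],
  [1,[0,0,0.5],[0,0,0]],
  [1,[0,0,0.5],[0,0,0]],
  [1,[0,0,-30],[0,0,0]],
  [1,[0,0,-70],[0,0,0]],
  [1,[0,0,-120],[0,0,0]],
  [1,[0,0,-155.5],[0,0,0]],
  [1,[0,0,-155.5],[0,0,0]],
])

```text
time_s: 14.5
tcp_pos: [0.4842, 0.0942, 0.2153]
eef_rot: [-179.5, 0.2, -90.0]
contact_force: [0.4, -0.1, 0.0]
gripper_width: 0.0875
gripper_force: 0.0
```

Call:
carry_out([
  [1,[-45,10,0],[0,0,0]],
  [1,[-90,20,0],[0,0,0]],
  [1,[-135,33,0],[0,0,0]],
  [1,[-180,44,0],[0,0,0]],
  [1,[-225,55,0],[0,0,0]],
  [1,[-270,66,0],[0,0,0]],
  [1,[-292,70.9,0],[0,0,0]],
  [1,[-297,70.9,0],[0,0,0]],
  [1,[-297,70.9,0],[0,0,0]],
  [1,[-297,70.9,0],[0,0,0]],
])

```text
time_s: 15.5
tcp_pos: [0.4105, 0.3891, 0.2093]
eef_rot: [180.0, -0.0, -90.0]
contact_force: [0.1, 0.0, 0.1]
gripper_width: 0.0873
gripper_force: 0.0
```

Call:
carry_out([
  [1,[0,0,30],[0,0,0]],
  [1,[0,0,60],[0,0,0]],
  [1,[0,0,90],[0,0,0]],
  [1,[0,0,108],[0,0,0]],
  [1,[0,0,116],[0,0,0]],
  [1,[0,0,116],[0,0,0]],
  [1,[0,0,116],[0,0,0]],
])

```text
time_s: 16.2
tcp_pos: [0.4111, 0.3902, 0.0947]
eef_rot: [-179.9, 0.1, -90.0]
contact_force: [0.6, 0.8, 0.4]
gripper_width: 0.0876
gripper_force: 0.0
```

Call:
carry_out([
  [0,[0,0,0],[0,0,0]],
  [0,[0,0,0],[0,0,0]],
  [0,[0,0,0],[0,0,0]],
  [0,[0,0,0],[0,0,0]],
  [0,[0,0,0],[0,0,0]],
  [0,[0,0,0],[0,0,0]],
  [0,[0,0,0],[0,0,0]],
  [0,[0,0,-10],[0,0,0]],
  [0,[0,0,-20],[0,0,0]],
  [0,[0,0,-30],[0,0,0]],
  [0,[0,0,-30],[0,0,0]],
  [0,[0,0,-30],[0,0,0]],
], squeeze=25)

```text
time_s: 17.4
tcp_pos: [0.4104, 0.3903, 0.124]
eef_rot: [-180.0, 0.1, -90.0]
contact_force: [-0.3, -0.9, -0.2]
gripper_width: 0.0014
gripper_force: 0.0
```

Run:
```python
from m import *
s=r.get_state(); print(s['tcp_pos'],s['gripper_width'],s['gripper_force'],s['contact_force'],s['moment'],s['joints'].round(0))
p,Q,d=cap('side','d4')[0],*load('d4')[1:]
cv2.imwrite('pics/c4.png',cv2.resize(p[60:240,130:310],(600,600),interpolation=cv2.INTER_CUBIC)[:,:,::-1])
```

```text
[0.41040155 0.39027709 0.12395932] 0.001448966483307145 0.0 [-0.33395906 -0.92197153 -0.15262273] [ 0.10574822 -0.04621487  0.0119569 ] [ 63.  14. -19.  -0. -56. -63.]
```

View pics/c4.png

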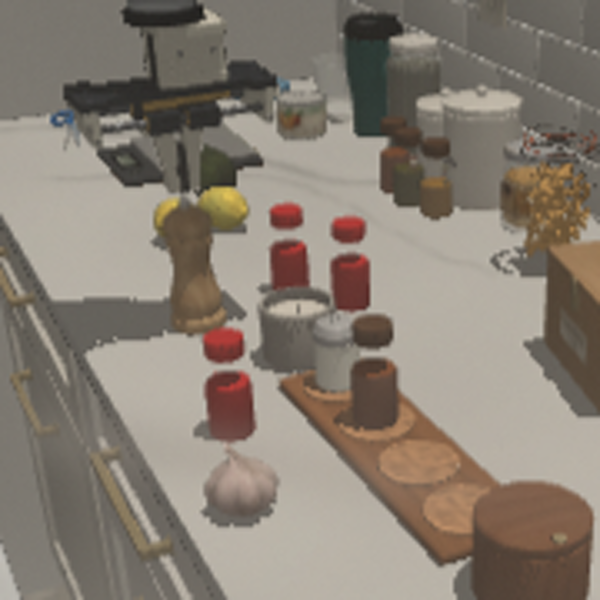

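The fingers closed on nothing. The short mill still stands upright, at crop (192,270). The jar and shaker are on their mats. I'll look again from above.

Call:
carry_out([
  [0,[0,0,-50],[0,0,0]],
  [0,[0,0,-100],[0,0,0]],
  [1,[30,10,-140],[0,0,0]],
  [1,[60,10,-180],[0,0,0]],
  [1,[90,10,-220],[0,0,0]],
  [1,[90,10,-266],[0,0,0]],
  [1,[90,10,-276],[0,0,0]],
  [1,[90,10,-276],[0,0,0]],
  [1,[90,10,-276],[0,0,0]],
])

```text
time_s: 18.35
tcp_pos: [0.4, 0.3001, 0.3981]
eef_rot: [179.9, -0.1, -90.0]
contact_force: [0.2, 0.5, -0.4]
gripper_width: 0.0513
gripper_force: 0.0
```

```bash
cat > w.py <<'E'
from m import *
import sys
f=sys.argv[1]; s=r.get_state(); print(s['tcp_pos'].round(4),s['eef_rot'].round(2),s['time_s'])
cap('wrist',f)
def rep(f,name,c,bands):
    p,Q,d=load(f); Q=Q[:250];d=d[:250]
    A=Q[(d>0)&(np.hypot(Q[...,0]-c[0],Q[...,1]-c[1])<.04)&(Q[...,2]>.008)&(Q[...,2]<.2)]
    print(f,name,len(A),'zmax',np.percentile(A[:,2],99.5).round(4))
    for a,b in bands:
        k=(A[:,2]>a)&(A[:,2]<b)
        if k.sum()>15: print('  ',a,b,k.sum(),A[k].mean(0).round(4),'x',np.percentile(A[k,0],[2,98]).round(4),'y',np.percentile(A[k,1],[2,98]).round(4),*fitc(A[k][:,:2]))
E
python3 - w4 <<'E'
exec(open('w.py').read())
B=[(.01,.03),(.06,.09),(.09,.1),(.1,.105),(.105,.11),(.11,.115),(.115,.12),(.12,.125),(.125,.13),(.133,.145)]
for q in('w1','w4'): rep(q,'short',(.41,.39),B)
E
```

```text
[0.4    0.3001 0.3981] [ 1.7991e+02 -6.0000e-02 -9.0000e+01] 18.35
w1 short 1431 zmax 0.1399
   0.01 0.03 136 [0.4096 0.3685 0.0157] x [0.3839 0.4378] y [0.3604 0.3855] [0.4109, 0.3896, 0.0277] 0.0012
   0.06 0.09 74 [0.4099 0.3735 0.0684] x [0.3934 0.4263] y [0.3696 0.3811] [0.4106, 0.3901, 0.0194] 0.0007
   0.09 0.1 49 [0.4092 0.3715 0.0974] x [0.389  0.4295] y [0.3668 0.3819] [0.4103, 0.391, 0.0237] 0.0005
   0.1 0.105 27 [0.4089 0.3715 0.101 ] x [0.3915 0.4315] y [0.3674 0.3806] [0.4104, 0.3928, 0.0247] 0.0006
   0.11 0.115 34 [0.4086 0.3755 0.1133] x [0.3863 0.4348] y [0.3662 0.3979] [0.4103, 0.391, 0.0246] 0.0003
   0.115 0.12 147 [0.4097 0.3827 0.1178] x [0.3864 0.4331] y [0.3668 0.4137] [0.4103, 0.3908, 0.0233] 0.0009
   0.12 0.125 254 [0.4101 0.3867 0.1225] x [0.3895 0.4312] y [0.3695 0.4111] [0.4103, 0.3909, 0.0196] 0.0018
   0.125 0.13 335 [0.4103 0.3894 0.127 ] x [0.3954 0.4264] y [0.3747 0.4062] [0.4103, 0.3916, 0.0128] 0.0034
   0.133 0.145 52 [0.4102 0.3902 0.1385] x [0.4043 0.4158] y [0.3858 0.3956] [0.4102, 0.3905, 0.0041] 0.0014
w4 short 1420 zmax 0.1398
   0.01 0.0
[... 259 characters left out ...]
 y [0.366  0.3811] [0.4099, 0.3903, 0.0237] 0.0006
   0.1 0.105 24 [0.411  0.3707 0.1009] x [0.3892 0.4294] y [0.367  0.3795] [0.4102, 0.3922, 0.0248] 0.0006
   0.11 0.115 43 [0.4046 0.3746 0.1135] x [0.385  0.4333] y [0.3654 0.3999] [0.4096, 0.3903, 0.0248] 0.0003
   0.115 0.12 143 [0.4095 0.3812 0.1181] x [0.3866 0.4331] y [0.3662 0.4136] [0.4098, 0.3902, 0.0232] 0.0009
   0.12 0.125 247 [0.4094 0.387  0.1226] x [0.3883 0.4302] y [0.3694 0.4103] [0.4098, 0.3901, 0.0195] 0.0016
   0.125 0.13 331 [0.4099 0.3883 0.1271] x [0.3942 0.4251] y [0.3741 0.4052] [0.4098, 0.3903, 0.0127] 0.0032
   0.133 0.145 54 [0.4093 0.3892 0.1381] x [0.4044 0.4145] y [0.3847 0.3942] [0.4093, 0.3895, 0.004] 0.0013
```

Call:
carry_out([
  [1,[-40,-4,50],[0,0,0]],
  [1,[-80,-8,100],[0,0,0]],
  [1,[-90,-10,150],[0,0,0]],
  [1,[-90,-10,180],[0,0,0]],
  [1,[-90,-10,190],[0,0,0]],
  [1,[-90,-10,230],[0,0,0]],
  [1,[-90,-10,265],[0,0,0]],
  [1,[-90,-10,290],[0,0,0]],
  [1,[-90,-10,305],[0,0,0]],
  [1,[-90,-10,312],[0,0,0]],
  [1,[-90,-10,312],[0,0,0]],
  [1,[-90,-10,312],[0,0,0]],
])

```text
time_s: 19.6
tcp_pos: [0.4105, 0.3902, 0.0877]
eef_rot: [-180.0, -0.0, -90.0]
contact_force: [1.0, 0.1, 0.8]
gripper_width: 0.0875
gripper_force: 0.0
```

Call:
carry_out([
  [0,[0,0,0],[0,0,0]],
  [0,[0,0,0],[0,0,0]],
  [0,[0,0,0],[0,0,0]],
  [0,[0,0,0],[0,0,0]],
  [0,[0,0,0],[0,0,0]],
  [0,[0,0,0],[0,0,0]],
  [0,[0,0,0],[0,0,0]],
  [0,[0,0,0],[0,0,0]],
], squeeze=30)

```text
time_s: 20.4
tcp_pos: [0.4104, 0.3902, 0.0877]
eef_rot: [-180.0, 0.0, -90.0]
contact_force: [-0.8, 0.4, 2.1]
gripper_width: 0.0467
gripper_force: 30.0
```

Call:
carry_out([
  [0,[0,0,-2],[0,0,0]],
  [0,[0,0,-4],[0,0,0]],
  [0,[0,0,-7],[0,0,0]],
  [0,[0,0,-10],[0,0,0]],
  [0,[0,0,-10],[0,0,0]],
])

```text
time_s: 20.9
tcp_pos: [0.4106, 0.3904, 0.0981]
eef_rot: [-180.0, 0.0, -90.0]
contact_force: [0.5, 0.2, -1.1]
gripper_width: 0.0462
gripper_force: 30.0
```

Call:
carry_out([
  [0,[0,0,-10],[0,0,0]],
  [0,[0,0,-20],[0,0,0]],
  [0,[0,0,-30],[0,0,0]],
  [0,[0,0,-30],[0,0,0]],
  [0,[0,0,-30],[0,0,0]],
])

```text
time_s: 21.4
tcp_pos: [0.4104, 0.3903, 0.128]
eef_rot: [-180.0, 0.1, -90.0]
contact_force: [-0.4, -0.0, -2.6]
gripper_width: 0.0461
gripper_force: 30.0
```

Run:
```python
from m import *
s=r.get_state(); print(s['gripper_width'],s['contact_force'])
cap('side','d5'); 
for f in('side0','d5'):
    p,Q,d=load(f); k=(d>0)&(np.hypot(Q[...,0]-.41,Q[...,1]-.385)<.045)&(Q[...,2]>.012)
    v,u=np.nonzero(k); print(f,u.min(),u.max(),v.min(),v.max()); 
    for a in np.arange(.01,.16,.01):
        A=Q[k&(Q[...,2]>a)&(Q[...,2]<a+.01)]
        if len(A)>5: print(a.round(2),len(A),np.percentile(A[:,0],[5,95]).round(3),end=' ')
p=load('d5')[0]; cv2.imwrite('pics/c5.png',cv2.resize(p[60:240,130:310],(600,600),interpolation=cv2.INTER_CUBIC)[:,:,::-1])
```

```text
0.04612594718920896 [-0.42319704 -0.03740498 -2.6413814 ]
side0 178 196 119 156
0.01 31 [0.388 0.434] 0.02 27 [0.398 0.435] 0.03 24 [0.403 0.431] 0.04 35 [0.392 0.431] 0.05 33 [0.391 0.428] 0.06 33 [0.393 0.426] 0.07 30 [0.392 0.424] 0.08 29 [0.391 0.426] 0.09 42 [0.388 0.426] 0.1 30 [0.388 0.428] 0.11 55 [0.388 0.43 ] 0.12 43 [0.394 0.424] 0.13 11 [0.406 0.414] d5 157 196 0 149
0.04 43 [0.384 0.435] 0.05 51 [0.386 0.433] 0.06 41 [0.387 0.435] 0.07 44 [0.387 0.43 ] 0.08 49 [0.389 0.431] 0.09 36 [0.392 0.428] 0.1 31 [0.394 0.424] 0.11 33 [0.392 0.426] 0.12 32 [0.391 0.427] 0.13 48 [0.389 0.43 ] 0.14 34 [0.39  0.427] 0.15 75 [0.374 0.444]
```

View pics/c5.png

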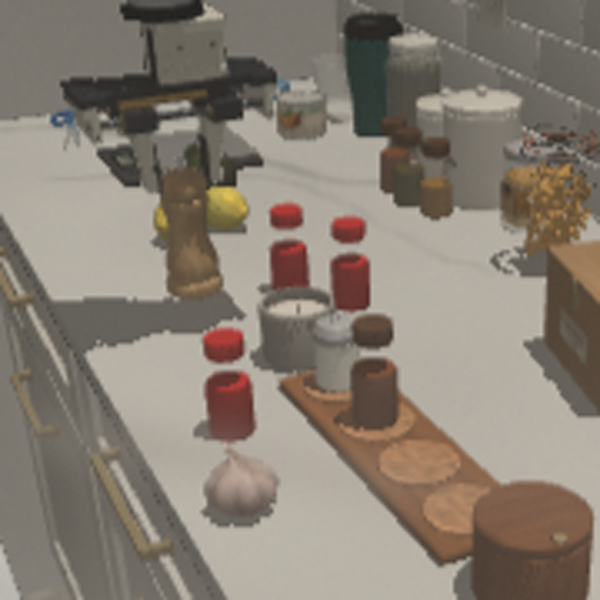

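The short mill is off the worktop, upright between the fingers (crop 190,240).

Call:
carry_out([
  [0,[0,0,-30],[0,0,0]],
  [0,[0,0,-65],[0,0,0]],
  [0,[0,0,-100],[0,0,0]],
  [0,[10,-2,-117],[0,0,0]],
  [0,[40,-8,-117],[0,0,0]],
  [0,[75,-14,-117],[0,0,0]],
  [0,[110,-21,-117],[0,0,0]],
  [0,[145,-28,-117],[0,0,0]],
  [0,[180,-35,-117],[0,0,0]],
  [0,[215,-41,-117],[0,0,0]],
  [0,[250,-48,-117],[0,0,0]],
  [0,[285,-55,-117],[0,0,0]],
])

```text
time_s: 22.65
tcp_pos: [0.4651, 0.1036, 0.2442]
eef_rot: [180.0, -0.0, -90.0]
contact_force: [0.7, 0.5, -1.9]
gripper_width: 0.0462
gripper_force: 30.0
```

Call:
carry_out([
  [0,[35,-7,0],[0,0,0]],
  [0,[65,-12,0],[0,0,0]],
  [0,[85,-17,0],[0,0,0]],
  [0,[92,-17.8,0],[0,0,0]],
  [0,[92,-17.8,0],[0,0,0]],
  [0,[92,-17.8,20],[0,0,0]],
  [0,[92,-17.8,50],[0,0,0]],
  [0,[92,-17.8,80],[0,0,0]],
  [0,[92,-17.8,105],[0,0,0]],
  [0,[92,-17.8,122],[0,0,0]],
  [0,[92,-17.8,130],[0,0,0]],
  [0,[92,-17.8,130],[0,0,0]],
])

```text
time_s: 23.85
tcp_pos: [0.4826, 0.0136, 0.1137]
eef_rot: [179.9, -0.0, -90.0]
contact_force: [-0.0, 0.4, -0.8]
gripper_width: 0.0461
gripper_force: 30.0
```

Run:
```python
from m import *
s=r.get_state(); print(s['tcp_pos'],s['gripper_width'],s['contact_force'],s['moment'])
cap('side','d6')
p=load('d6')[0]; cv2.imwrite('pics/c6.png',cv2.resize(p[120:260,180:320],(600,600),interpolation=cv2.INTER_CUBIC)[:,:,::-1])
```

```text
[0.48256046 0.01361849 0.11371297] 0.04608139466646563 [-0.04801833  0.42534289 -0.83654745] [ 0.127803   -0.04459278  0.00100546]
```

View pics/c6.png

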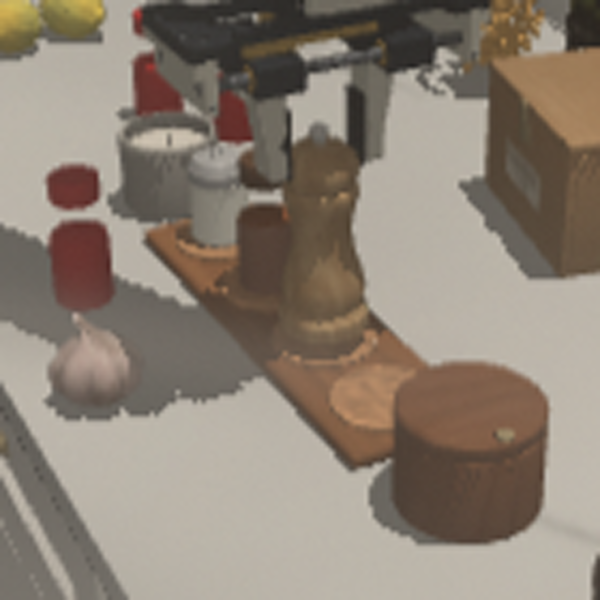

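The short mill hangs upright just above the third mat from the candle, at crop (325,340).

Call:
carry_out([
  [0,[0,0,4],[0,0,0]],
  [0,[0,0,7],[0,0,0]],
  [0,[0,0,9],[0,0,0]],
  [0,[0,0,10],[0,0,0]],
  [0,[0,0,10.5],[0,0,0]],
  [0,[0,0,10.5],[0,0,0]],
])

```text
time_s: 24.5
tcp_pos: [0.4832, 0.0131, 0.1041]
eef_rot: [-180.0, -0.0, -90.0]
contact_force: [0.2, 0.7, -1.1]
gripper_width: 0.0464
gripper_force: 30.0
```

Call:
carry_out([
  [0,[0,0,1],[0,0,0]],
  [0,[0,0,1],[0,0,0]],
  [0.8,[0,0,1],[0,0,0]],
  [1,[0,0,1],[0,0,0]],
  [1,[0,0,1],[0,0,0]],
  [1,[0,0,1],[0,0,0]],
  [1,[0,0,1],[0,0,0]],
  [1,[0,0,-30],[0,0,0]],
  [1,[0,0,-70],[0,0,0]],
  [1,[0,0,-115],[0,0,0]],
  [1,[0,0,-145.5],[0,0,0]],
  [1,[0,0,-145.5],[0,0,0]],
])

```text
time_s: 25.7
tcp_pos: [0.4857, 0.0136, 0.2545]
eef_rot: [-179.5, 0.1, -90.0]
contact_force: [-0.7, -0.4, -0.8]
gripper_width: 0.0878
gripper_force: 0.0
```

Call:
carry_out([
  [1,[45,6,0],[0,0,0]],
  [1,[90,12,0],[0,0,0]],
  [1,[135,18,0],[0,0,0]],
  [1,[180,24,0],[0,0,0]],
  [1,[225,30,0],[0,0,0]],
  [1,[270,36,0],[0,0,0]],
  [1,[315,42,0],[0,0,0]],
  [1,[360,48,0],[0,0,0]],
  [1,[392,51.6,0],[0,0,0]],
  [1,[404,51.6,0],[0,0,0]],
  [1,[404,51.6,0],[0,0,0]],
  [1,[404,51.6,0],[0,0,0]],
])

```text
time_s: 26.9
tcp_pos: [0.4314, -0.3904, 0.249]
eef_rot: [180.0, 0.0, -90.0]
contact_force: [-0.1, -0.6, 0.2]
gripper_width: 0.0876
gripper_force: 0.0
```

Run:
```python
from m import *
exec(open('w.py').read().split('def rep')[1].join(['def rep','']))
B=[(.01,.03),(.1,.11),(.11,.12),(.12,.125),(.125,.13),(.13,.135),(.135,.14),(.14,.145),(.145,.15),(.15,.155),(.163,.175)]
for q in('w3','side0'): rep(q,'tall',(.431,-.391),B)
print(r.get_state()['tcp_pos'],r.get_state()['joints'].round(0))
```

```text
w3 tall 1205 zmax 0.1561
   0.01 0.03 157 [ 0.4231 -0.3711  0.0145] x [0.4016 0.4546] y [-0.3951 -0.3613] [0.4298, -0.3909, 0.028] 0.0011
   0.11 0.12 39 [ 0.4251 -0.3716  0.1164] x [0.4089 0.4475] y [-0.3836 -0.367 ] [0.4314, -0.3908, 0.0237] 0.0002
   0.12 0.125 57 [ 0.4256 -0.3716  0.1216] x [0.409  0.4451] y [-0.383  -0.3672] [0.432, -0.3923, 0.0245] 0.0004
   0.13 0.135 16 [ 0.4261 -0.371   0.1337] x [0.4102 0.4479] y [-0.3795 -0.3669] [0.4318, -0.3915, 0.0248] 0.0001
   0.135 0.14 26 [ 0.4261 -0.3708  0.1373] x [0.4097 0.4479] y [-0.3808 -0.3667] [0.4319, -0.3912, 0.0246] 0.0001
   0.14 0.145 108 [ 0.4315 -0.3717  0.1427] x [0.411  0.4525] y [-0.38   -0.3666] [0.4318, -0.3911, 0.0237] 0.0007
   0.145 0.15 131 [ 0.4312 -0.3728  0.1476] x [0.4138 0.4494] y [-0.3787 -0.3684] [0.4317, -0.3923, 0.0225] 0.001
   0.15 0.155 116 [ 0.4313 -0.375   0.1525] x [0.4179 0.4455] y [-0.3783 -0.3718] [-0.6388, 160.285, 160.6636] 0.0019
side0 tall 167 zmax 0.1692
   0.15 0.155 27 [ 0.4286 -0.3873  0.1528] x [0.4164 0.45  ] y [-0.4032 -0.3755] [0.4336, -0.391, 0.0165] 0.0017
   0.163 0.175 36 [ 0.4324 -0.3944  0.1668] x [0.4283 0.4384] y [-0.3985 -0.3879] [0.4328, -0.3937, 0.0039] 0.0014
[ 0.4314313  -0.39039754  0.24895585] [-23.  10.  -7.  -0. -73.  23.]
```

Call:
carry_out([
  [1,[0,-0.5,30],[0,0,0]],
  [1,[0,-0.5,65],[0,0,0]],
  [1,[0,-0.5,100],[0,0,0]],
  [1,[0,-0.5,125],[0,0,0]],
  [1,[0,-0.5,135],[0,0,0]],
  [1,[0,-0.5,138],[0,0,0]],
  [1,[0,-0.5,138],[0,0,0]],
])

```text
time_s: 27.6
tcp_pos: [0.4329, -0.3907, 0.1125]
eef_rot: [-179.9, -0.0, -89.9]
contact_force: [-0.3, -0.5, 1.1]
gripper_width: 0.0878
gripper_force: 0.0
```

Call:
carry_out([
  [0,[0,0,0],[0,0,0]],
  [0,[0,0,0],[0,0,0]],
  [0,[0,0,0],[0,0,0]],
  [0,[0,0,0],[0,0,0]],
  [0,[0,0,0],[0,0,0]],
  [0,[0,0,0],[0,0,0]],
  [0,[0,0,0],[0,0,0]],
  [0,[0,0,0],[0,0,0]],
], squeeze=30)

```text
time_s: 28.4
tcp_pos: [0.4321, -0.391, 0.1117]
eef_rot: [-180.0, -0.0, -90.0]
contact_force: [-0.1, 0.4, 1.2]
gripper_width: 0.0473
gripper_force: 30.0
```

Call:
carry_out([
  [0,[0,0,-3],[0,0,0]],
  [0,[0,0,-8],[0,0,0]],
  [0,[0,0,-15],[0,0,0]],
  [0,[0,0,-25],[0,0,0]],
  [0,[0,0,-30],[0,0,0]],
  [0,[0,0,-30],[0,0,0]],
])

```text
time_s: 29.0
tcp_pos: [0.4327, -0.3912, 0.1429]
eef_rot: [-179.9, -0.1, -90.0]
contact_force: [-0.1, 0.2, -1.9]
gripper_width: 0.0472
gripper_force: 30.0
```

Call:
carry_out([
  [0,[0,0,-30],[0,0,0]],
  [0,[0,0,-65],[0,0,0]],
  [0,[0,0,-90],[0,0,0]],
  [0,[0,0,-98],[0,0,0]],
  [0,[-20,-3,-98],[0,0,0]],
  [0,[-50,-8,-98],[0,0,0]],
  [0,[-85,-14,-98],[0,0,0]],
  [0,[-120,-19,-98],[0,0,0]],
  [0,[-155,-25,-98],[0,0,0]],
  [0,[-190,-31,-98],[0,0,0]],
  [0,[-225,-36,-98],[0,0,0]],
  [0,[-260,-42,-98],[0,0,0]],
])

```text
time_s: 30.2
tcp_pos: [0.4734, -0.1294, 0.2386]
eef_rot: [179.9, 0.0, -90.0]
contact_force: [0.7, -0.6, -1.5]
gripper_width: 0.0474
gripper_force: 30.0
```

Call:
carry_out([
  [0,[-30,-5,0],[0,0,0]],
  [0,[-52,-9,0],[0,0,0]],
  [0,[-64,-10.9,0],[0,0,0]],
  [0,[-64,-10.9,0],[0,0,0]],
  [0,[-64,-10.9,0],[0,0,0]],
  [0,[-64,-10.9,20],[0,0,0]],
  [0,[-64,-10.9,50],[0,0,0]],
  [0,[-64,-10.9,75],[0,0,0]],
  [0,[-64,-10.9,92],[0,0,0]],
  [0,[-64,-10.9,100],[0,0,0]],
  [0,[-64,-10.9,102],[0,0,0]],
  [0,[-64,-10.9,102],[0,0,0]],
])

```text
time_s: 31.4
tcp_pos: [0.4853, -0.0673, 0.138]
eef_rot: [-180.0, -0.0, -90.0]
contact_force: [-0.1, 0.2, -1.5]
gripper_width: 0.0476
gripper_force: 30.0
```

Call:
carry_out([
  [0,[0,0,4],[0,0,0]],
  [0,[0,0,7],[0,0,0]],
  [0,[0,0,9],[0,0,0]],
  [0,[0,0,10],[0,0,0]],
  [0,[0,0,10.5],[0,0,0]],
  [0,[0,0,10.5],[0,0,0]],
])

```text
time_s: 32.0
tcp_pos: [0.485, -0.0669, 0.1271]
eef_rot: [-180.0, -0.0, -90.0]
contact_force: [-0.6, 0.5, -2.2]
gripper_width: 0.0473
gripper_force: 30.0
```

Run:
```python
from m import *
s=r.get_state(); print(s['tcp_pos'],s['gripper_width'],s['contact_force'],s['moment'])
cap('side','d7')
p=load('d7')[0]; cv2.imwrite('pics/c7.png',cv2.resize(p[100:280,170:350],(600,600),interpolation=cv2.INTER_CUBIC)[:,:,::-1])
```

```text
[ 0.48500883 -0.06686416  0.12706389] 0.04727296292879776 [-0.57560402  0.49362068 -2.17783006] [ 0.06449789 -0.02607202 -0.0152406 ]
```

View pics/c7.png

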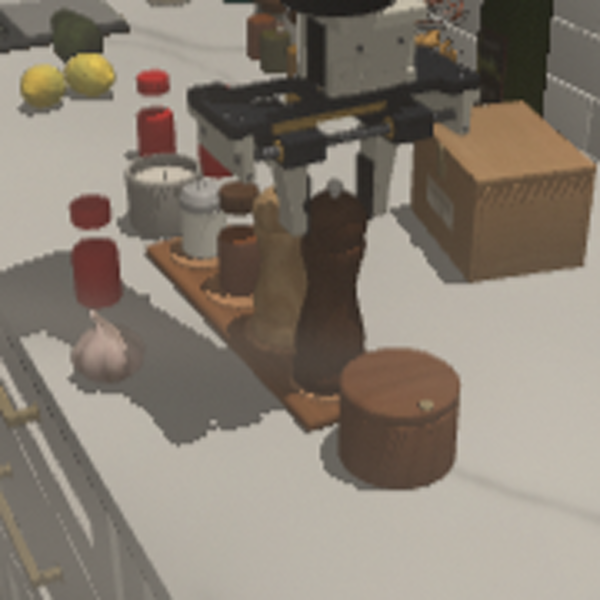

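The tall mill stands upright over the mat beside the cellar, at crop (330,385), and the others stand in order behind it. I'll release it, rise and check from above.

Call:
carry_out([
  [0,[0,0,0.5],[0,0,0]],
  [0,[0,0,1],[0,0,0]],
  [0.8,[0,0,1],[0,0,0]],
  [1,[0,0,1],[0,0,0]],
  [1,[0,0,1],[0,0,0]],
  [1,[0,0,1],[0,0,0]],
  [1,[0,0,1],[0,0,0]],
  [1,[0,0,-25],[0,0,0]],
  [1,[0,0,-60],[0,0,0]],
  [1,[0,0,-105],[0,0,0]],
  [1,[0,0,-150],[0,0,0]],
  [1,[0,0,-200],[0,0,0]],
])

```text
time_s: 33.25
tcp_pos: [0.4842, -0.067, 0.3285]
eef_rot: [179.9, 0.0, -90.0]
contact_force: [2.2, 1.1, 0.1]
gripper_width: 0.0875
gripper_force: 0.0
```

Call:
carry_out([
  [1,[0,0,-72],[0,0,0]],
  [1,[-10,20,-72],[0,0,0]],
  [1,[-20,45,-72],[0,0,0]],
  [1,[-20,45,-72],[0,0,0]],
  [1,[-20,45,-72],[0,0,0]],
])

```text
time_s: 33.75
tcp_pos: [0.4397, -0.0467, 0.3994]
eef_rot: [-179.9, 0.0, -89.9]
contact_force: [0.3, -0.1, 0.9]
gripper_width: 0.0879
gripper_force: 0.0
```

Run:
```python
from m import *
exec(open('w.py').read().split('def rep')[1].join(['def rep','']))
print(r.get_state()['tcp_pos'])
cap('side','d8'); cap('scene','s8')
B=[(.02,.045),(.045,.06),(.06,.1),(.115,.125),(.13,.155)]
def load2(f): return load(f)
for f in('d8','s8'):
    p,Q,d=load(f)
    for n,c,b,R in(('tall',(.4846,-.067),(.02,.06),None),('short',(.4828,.013),(.02,.06),None),('jar',(.4811,.093),(.02,.055),.0205),('shaker',(.4794,.173),(.02,.06),None)):
        k=(d>0)&(np.hypot(Q[...,0]-c[0],Q[...,1]-c[1])<.036)&(Q[...,2]>b[0])
        A=Q[k&(Q[...,2]<b[1])]; T=Q[k]; zm=np.percentile(T[:,2],99); T=T[T[:,2]>zm-.005]
        print(f,n,c,'zmax',zm.round(4),'top',T.mean(0)[:2].round(4),len(A),*(fitc(A[:,:2],R) if len(A)>10 else ()))
cv2.imwrite('pics/c8.png',np.hstack([cv2.resize(load('d8')[0][100:280,170:350],(400,400)),cv2.resize(load('s8')[0][120:260,170:350],(400,311))[:311] if 0 else cv2.resize(load('s8')[0][110:290,160:340],(400,400))])[:,:,::-1])
```

```text
[ 0.43973312 -0.04669979  0.3994289 ]
d8 tall (0.4846, -0.067) zmax 0.5117 top [ 0.4968 -0.0705] 231 [0.4835, -0.0672, 0.0268] 0.0017
d8 short (0.4828, 0.013) zmax 0.5064 top [ 0.4821 -0.0187] 198 [0.4816, 0.0097, 0.0235] 0.0021
d8 jar (0.4811, 0.093) zmax 0.1105 top [0.4811 0.0908] 128 [0.4826, 0.0941] 0.0014
d8 shaker (0.4794, 0.173) zmax 0.0803 top [0.4785 0.1688] 145 [0.4808, 0.1734, 0.0216] 0.0017
s8 tall (0.4846, -0.067) zmax 0.5932 top [ 0.4685 -0.082 ] 143 [0.4829, -0.0647, 0.0271] 0.0023
s8 short (0.4828, 0.013) zmax 0.1541 top [0.4816 0.0152] 151 [0.4846, 0.0142, 0.0275] 0.0029
s8 jar (0.4811, 0.093) zmax 0.1161 top [0.4784 0.0944] 82 [0.4814, 0.0959] 0.004
s8 shaker (0.4794, 0.173) zmax 0.0868 top [0.4768 0.1731] 104 [0.4811, 0.176, 0.0224] 0.0036
```

View pics/c8.png

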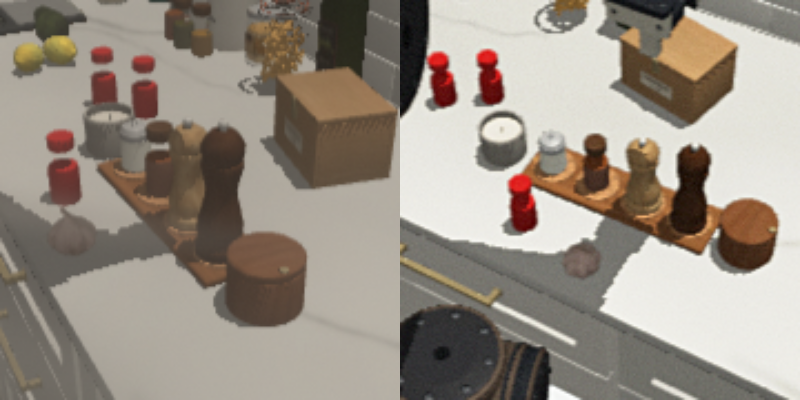

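All four stand upright in order, each within about 4 mm of its mat centre, and the gripper is clear. I'm handing it in.

```bash
python3 -c "
from plant import r
print(r.close_job())"
```

```text
the job is handed in; nothing more can be done
None
```

The job is handed in: tall mill, short mill, spice jar and shaker stand upright in that order from the salt cellar, each measured within about 4 mm of its mat centre, all released at about 34 s; the judge returned no verdict.

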